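# Centre-punch the loaded bar

### The job

Two identical spring punch stands are on the bench; only one has a steel flat bar lying in its slot. Mark that bar: press the round plunger head of the loaded stand all the way down to its stop, then let go so that it springs fully back up. Leave the empty stand's plunger unpressed and do not shift the bar.

Things in the scene. Friction and masses are not known exactly. Their poses are not given: they have to be found in the camera images.
- punch_a_top (a point): centre of the top of the LOADED stand's plunger head: steel disc, 40 mm wide, 16 mm thick, top 163 mm above the bench when up; it is the stand's highest part. z is up; the slot runs along this point's x. The stand is fixed: base 110 x 140 x 14 mm, grey C-frame 105 mm high with its post on the -y side, guide sleeve 38 mm wide under the head, top at 112 mm. Nothing else within 100 mm is as high.
- punch_a (a joint): travel of the loaded stand's plunger in m: 0 is up (at rest), grows as it is pressed straight down, 0.020 is its hard stop. A spring pushes it back up: about 4 N to start it moving, about 12 N at the stop; it returns by itself when released.
- punch_b (a joint): travel of the EMPTY stand's plunger in m, same build and values; to be left alone. The two stands are at least 250 mm apart.
- bar_center (a point): centre of the loose steel flat bar, 200 x 30 x 8 mm, 0.3 to 0.5 kg, its length along x of this point. It lies in the slot of the loaded stand on the 14 mm thick base, between two 5 mm high rails, under the punch, and sticks out at both ends.
Things that resemble listed ones, but are neither listed nor needed, are in the scene too. Leave any turquoise look-alike of the part that bears punch_b alone.

How it is judged:
On the way:
1. the loaded stand's plunger is pressed down to its stop (at least 17 of its 20 mm) for 0.1 s (value of joint punch_a above 0.017 m), for 0.1 s.
At the end, for the whole second after the job is handed in: after the press, the loaded stand's plunger is back up (within 3 mm of its rest), the empty stand's plunger is up (within 3 mm), and the bar lies where it was (within 12 mm) (value of joint each of punch_a, punch_b below 0.003 m and distance of bar_center from where it was at the start of the episode below 0.012 m); the robot touches nothing.
It fails at once if the empty stand's plunger is pressed by more than 6 mm (value of joint punch_b above 0.006 m).
It also fails if it takes over 26 s, if anything falls off the work surface, if the arm or the gripper's body presses on something with over 40 N, if the wrist force passes 120 N, or if a joint passes its speed limit or range.

### The arm

A 7-joint arm with a two-finger parallel gripper is mounted at the origin on the work surface. World frame = base frame: x ahead of the robot, y to its left, z up, the work surface at z = 0. Lengths are in m, angles in rad, forces in N, time in s.
With the tool pointing down it reaches from about 0.425 to 0.825 m from the base axis. Payload 3.6 kg.
Tool frame: the origin (TCP) lies between the finger pads; the fingertips stand 8 mm ahead of it and the grasp point (between the pads) lies 11 mm behind it; z points along the fingers, y is the line along which they close (so a half turn about z gives the same grasp; the last joint's range is limited). The gripper opens to 85 mm and grips with 20 to 120 N. Pads are 22 mm wide; open, the fingers measure 114 mm over their backs; the gripper's body (76 mm by 85 mm) begins 54 mm behind the grasp point. The pads swing forward as they close: fully open they stand 13 mm farther back than shut.
Start: joints at [1.28, 0.615, -0.013, 1.423, 0.008, 1.103, -0.04], TCP at [0.17, -0.627, 0.239] pointing down, gripper open.
Joint ranges: [-3.12, 3.12], [-0.3, 2.06], [-1.34, 1.32], [0.26, 2.42], [-1.36, 4.5], [0.01, 1.98], [-2.84, 2.84]. Speed limits (rad/s): [2.79, 2.79, 3.14, 3.14, 3.14, 3.14, 3.14].

### API

Orientations are given as a 3x3 rotation matrix whose columns are the frame's x, y, z axes.
In Python, from station import * gives the robot as it stands.
- The arm moves only by the shell command python3 -m crank 'ROWS'. ROWS is text: rows parted by semicolons, each of 7 numbers parted by spaces: the shift along the tool's x, y, z in m, then the turn, a rotation vector about the tool's x, y, z in rad, then the gripper command: -1 is shut, 1 is fully open, values between are in proportion. A call has 1 to 12 rows; each row is the pose to reach, as a shift and turn from the pose commanded when the call began, along the tool's axes at that moment; what a row does not reach only later rows make up. A row lasts 1/12 s, in which the tool goes at most 41.7 mm and 7.16 degrees, less where a joint would pass 70% of its speed; a pose out of reach is approached as far as the arm can. A call with a gripper value outside its range is refused whole. The fingers move at their own pace and stop on an object; the grip force is fixed at half the most. Time passes only in rows, so rows that repeat a pose let the fingers close. It gives the time, the measured TCP pose, the force, the opening and the grip force at its end, in the units of the state.
- get_obs(): the state, without advancing time (a new reading comes with each control period).
- camera(name): name is "side" or "top"; returns the picture (480x640x3 uint8, red, green, blue); there is no depth.
- calibration(name): a dict with "fov_y" (degrees; the focal length in pixels is half the picture's height over the tangent of half this angle, whatever the lens; pixels are square), "cx", "cy" (the principal point, pixels), "extrinsics" (4x4, takes a point from camera to world coordinates). Camera axes: x right, y down, z forward; pixel columns grow to the right and rows downward; lengths in m; the calibration is good to about 2 mm. A picture is of the moment at which its call begins. calibration takes no time and is no camera call.
- finish_job(): hands the job in; it is judged then, once.
The state is a dict: "time": time; "joint_positions": joint angles; "joint_vel": joint speeds; "joint_torque": joint torques, N m; "tool_pos": TCP position; "eef_rot": TCP orientation; "wrist_force": force on the tool from outside, world axes, zero at the start; "moment": the same for the moment, N m; "gripper_width": opening from 0.0 (shut) to 1.0 (fully open); "finger_force": force on a finger pad.
Only numpy, scipy, OpenCV 4.12 (cv2) and the standard library are available. Lean on these libraries where they do the work, as an engineer would, in place of code of your own. Each camera call takes 0.05 s, during which the arm holds its last target. There are 200 camera calls.

## Working session

There is one attempt and no reset: what is moved stays moved. The work goes in short steps, Python scripts to look and compute and a shell command to move; the robot and the scene stay as the last step left them, time stands still between calls to the robot, and variables do not carry over. Pictures are saved under pics/ and viewed, at most 10 in all, crops included, and the job is handed in when it is done.

```bash
mkdir -p pics
python3 - <<'E'
from station import *
import cv2,numpy as np
for n in("top","side"):
    im=camera(n);cv2.imwrite(f"pics/{n}0.png",im[:,:,::-1]);c=calibration(n);print(n,c["fov_y"],c["cx"],c["cy"],c.keys());print(np.round(c["extrinsics"],3))
o=get_obs();print(o["time"],o["tool_pos"],np.round(o["eef_rot"],3))
E
```

```text
top 43.540164918024956 320.3599622770549 242.92993720313055 dict_keys(['fov_y', 'cx', 'cy', 'extrinsics'])
[[-0.01  -0.999  0.053  0.374]
 [-1.     0.01  -0.006 -0.021]
 [ 0.005 -0.054 -0.999  1.364]
 [ 0.     0.     0.     1.   ]]
side 47.513999815470534 327.7140264385352 241.54518250657117 dict_keys(['fov_y', 'cx', 'cy', 'extrinsics'])
[[ 0.997 -0.058  0.042  0.404]
 [-0.069 -0.625  0.778 -0.869]
 [-0.019 -0.779 -0.627  0.819]
 [ 0.     0.     0.     1.   ]]
0.1 [ 0.1693235  -0.62685109  0.23824501] [[ 0.965  0.261 -0.001]
 [ 0.261 -0.965  0.002]
 [-0.    -0.002 -1.   ]]
```

View pics/top0.png

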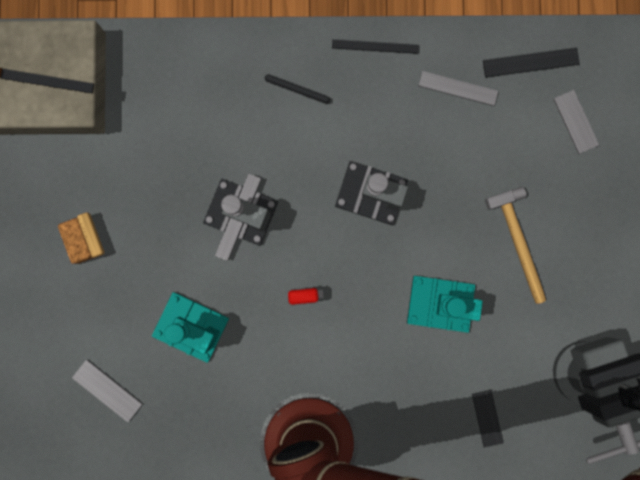

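View pics/side0.png

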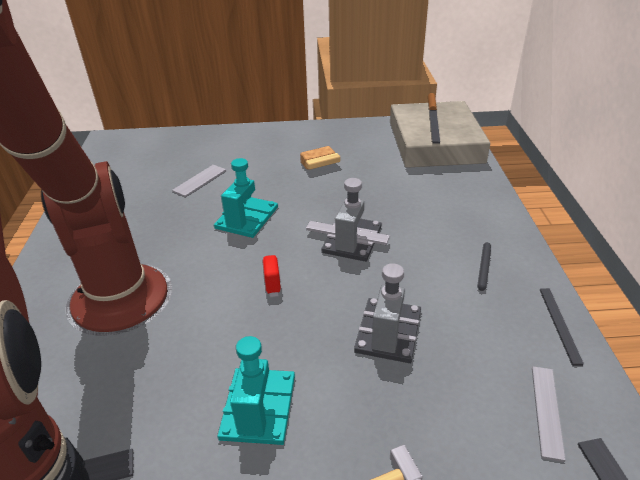

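Candidates: a grey stand with a bar at top (231,204) / side (353,185); a grey stand with no bar at top (378,183) / side (393,272); turquoise look-alikes at top (177,330) and (458,306). The first is the loaded grey stand, so I choose that one and check it in a crop.

```bash
cat > h.py <<'E'
from station import *
import cv2,numpy as np
def ray(n,u,v):
    c=calibration(n);f=240/np.tan(np.radians(c["fov_y"]/2));E=np.array(c["extrinsics"])
    d=E[:3,:3]@np.array([(u-c["cx"])/f,(v-c["cy"])/f,1]);return E[:3,3],d
def plane(n,u,v,z):
    o,d=ray(n,u,v);return o+d*(z-o[2])/d[2]
E
python3 - <<'E'
from h import *
t=cv2.imread("pics/top0.png");s=cv2.imread("pics/side0.png")
a=cv2.resize(t[165:265,190:290],(400,400),interpolation=cv2.INTER_CUBIC);b=cv2.resize(s[165:265,300:400],(400,400),interpolation=cv2.INTER_CUBIC)
cv2.imwrite("pics/crop.png",np.hstack([a,b]))
print(plane("top",231,204,.163),plane("side",353,185,.163),plane("top",378,183,.163),plane("side",393,272,.163))
E
```

```text
[0.51827535 0.15068661 0.163     ] [0.51593156 0.1371587  0.163     ] [ 0.55785569 -0.14503071  0.163     ] [ 0.55726348 -0.15265558  0.163     ]
```

View pics/crop.png

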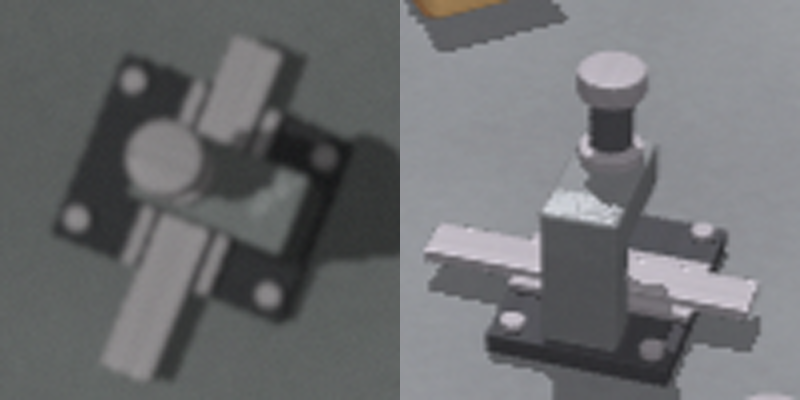

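Crop confirmed: the bar lies in this stand's slot, and the head disc is centred at top (231,204) and side (353,183). It is at about (0.517, 0.147). I'll move there via a waypoint with the gripper shut, above all the stands.

```bash
R="python3 -m crank"; python3 -m crank '0.34 -0.19 -0.02 0 0 0 -1;0.34 -0.19 -0.02 0 0 0 -1;0.34 -0.19 -0.02 0 0 0 -1;0.34 -0.19 -0.02 0 0 0 -1;0.34 -0.19 -0.02 0 0 0 -1;0.34 -0.19 -0.02 0 0 0 -1;0.34 -0.19 -0.02 0 0 0 -1;0.34 -0.19 -0.02 0 0 0 -1;0.34 -0.19 -0.02 0 0 0 -1;0.34 -0.19 -0.02 0 0 0 -1;0.34 -0.19 -0.02 0 0 0 -1'
python3 -c "
from h import *
o=get_obs();d=np.array([.517,.147,.25])-o['tool_pos'];print(o['eef_rot'].T@d)
a=plane('top',230.8,204.2,.163);b=plane('side',353,183.3,.163);print(a,b)"
```

```text
time: 1.02
tool_pos: [0.453, -0.3494, 0.2591]
eef_rot: [[0.962, 0.272, 0.003], [0.271, -0.962, 0.004], [0.004, -0.003, -1.0]]
wrist_force: [0.2, -0.5, 0.1]
gripper_width: -0.005
finger_force: 0.0
[ 0.19636662 -0.46033786  0.01117302]
[0.51787605 0.15108851 0.163     ] [0.51664921 0.14398418 0.163     ]
```

```bash
python3 -m crank '0.197 -0.461 0.01 0 0 0 -1;0.197 -0.461 0.01 0 0 0 -1;0.197 -0.461 0.01 0 0 0 -1;0.197 -0.461 0.01 0 0 0 -1;0.197 -0.461 0.01 0 0 0 -1;0.197 -0.461 0.01 0 0 0 -1;0.197 -0.461 0.01 0 0 0 -1;0.197 -0.461 0.01 0 0 0 -1;0.197 -0.461 0.01 0 0 0 -1;0.197 -0.461 0.01 0 0 0 -1;0.197 -0.461 0.01 0 0 0 -1;0.197 -0.461 0.01 0 0 0 -1'
python3 -m crank '0 0 0.02 0 0 0 -1;0 0 0.04 0 0 0 -1;0 0 0.05 0 0 0 -1;0 0 0.05 0 0 0 -1;0 0 0.05 0 0 0 -1'
python3 - <<'E'
from h import *
o=get_obs();print(o['tool_pos'])
s=camera("side")[:,:,::-1];t=camera("top")[:,:,::-1]
cv2.imwrite("pics/c2.png",np.hstack([cv2.resize(t[145:265,170:290],(400,400)),cv2.resize(s[125:245,290:410],(400,400))]))
E
```

```text
time: 2.02
tool_pos: [0.518, 0.1397, 0.2491]
eef_rot: [[0.966, 0.258, -0.0], [0.258, -0.966, -0.001], [-0.001, 0.001, -1.0]]
wrist_force: [0.3, 0.0, 1.0]
gripper_width: -0.001
finger_force: 0.0
time: 2.43
tool_pos: [0.518, 0.138, 0.1991]
eef_rot: [[0.966, 0.258, -0.001], [0.258, -0.966, -0.001], [-0.001, 0.001, -1.0]]
wrist_force: [-0.1, -0.1, -1.0]
gripper_width: 0.0
finger_force: 0.0
[0.51802322 0.13799902 0.19908752]
```

View pics/c2.png

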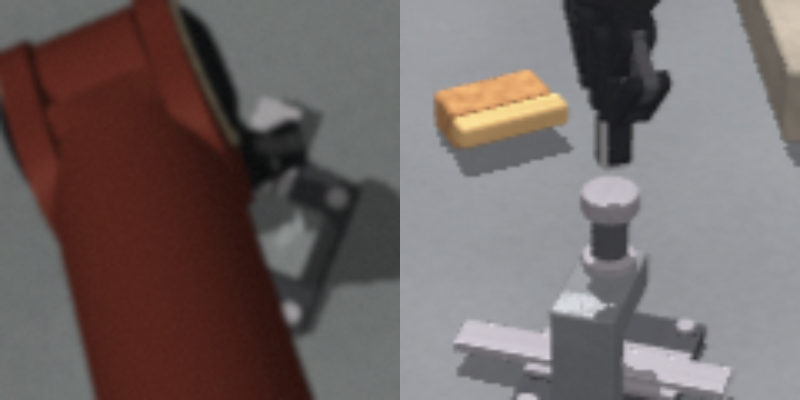

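The side view shows the shut fingertips at about (354,174), just above the head at (353,183). The top view is blocked by the arm. I'll compare the tip's seen position with the known one to find any side-camera bias.

```bash
python3 -c "
from h import *
print(plane('side',353.9,173.5,.191))"; python3 -m crank '0.002 -0.009 0 0 0 0 -1;0.002 -0.009 0.01 0 0 0 -1;0.002 -0.009 0.01 0 0 0 -1'
```

```text
[0.51784262 0.13938487 0.191     ]
time: 2.78
tool_pos: [0.5167, 0.1496, 0.1885]
eef_rot: [[0.965, 0.262, -0.002], [0.262, -0.965, 0.0], [-0.001, -0.001, -1.0]]
wrist_force: [-1.0, -0.9, -0.3]
gripper_width: 0.006
finger_force: 0.0
```

```bash
python3 -m crank '-0.001 0.003 0.006 0 0 0 -1;-0.001 0.003 0.012 0 0 0 -1;-0.001 0.003 0.017 0 0 0 -1;-0.001 0.003 0.021 0 0 0 -1;-0.001 0.003 0.025 0 0 0 -1;-0.001 0.003 0.025 0 0 0 -1'
```

```text
time: 3.28
tool_pos: [0.5172, 0.145, 0.1642]
eef_rot: [[0.966, 0.26, -0.001], [0.26, -0.966, -0.001], [-0.001, 0.001, -1.0]]
wrist_force: [-2.2, -1.5, 7.0]
gripper_width: 0.002
finger_force: 3.3
```

Contact: about 7 N at roughly 7 mm of press. I'll continue to the stop.

```bash
python3 -m crank '0 0 0.004 0 0 0 -1;0 0 0.008 0 0 0 -1;0 0 0.011 0 0 0 -1;0 0 0.013 0 0 0 -1;0 0 0.013 0 0 0 -1;0 0 0.013 0 0 0 -1'
python3 - <<'E'
from h import *
s=camera("side")[:,:,::-1]
cv2.imwrite("pics/c3.png",cv2.resize(s[125:245,290:410],(400,400)))
E
```

```text
time: 3.78
tool_pos: [0.5172, 0.145, 0.1526]
eef_rot: [[0.966, 0.26, -0.0], [0.26, -0.966, -0.001], [-0.0, 0.001, -1.0]]
wrist_force: [-2.7, -1.3, 10.5]
gripper_width: 0.003
finger_force: 5.6
```

View pics/c3.png

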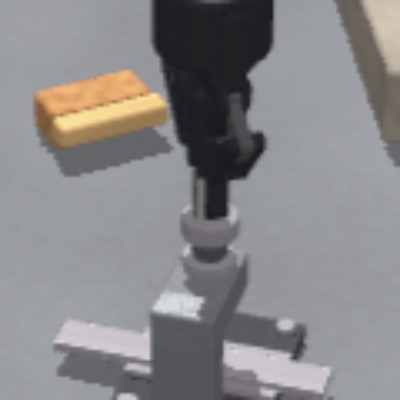

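The tip is on the middle of the head and force is 10.5 N, so the stop is not reached yet. I'll push on until the force jumps.

```bash
python3 -m crank '0 0 0.001 0 0 0 -1;0 0 0.002 0 0 0 -1;0 0 0.003 0 0 0 -1;0 0 0.003 0 0 0 -1'; python3 -m crank '0 0 0.001 0 0 0 -1;0 0 0.002 0 0 0 -1;0 0 0.002 0 0 0 -1'
```

```text
time: 4.17
tool_pos: [0.5173, 0.1451, 0.151]
eef_rot: [[0.966, 0.26, 0.001], [0.26, -0.966, -0.001], [0.0, 0.001, -1.0]]
wrist_force: [-5.5, -2.9, 19.9]
gripper_width: 0.006
finger_force: 9.4
time: 4.42
tool_pos: [0.5173, 0.1451, 0.1509]
eef_rot: [[0.966, 0.26, 0.001], [0.26, -0.966, -0.001], [0.001, 0.001, -1.0]]
wrist_force: [-8.5, -4.7, 30.1]
gripper_width: -0.0
finger_force: 14.9
```

The force rises to 30 N with no further motion: the tip is at 0.143 m, so this is the hard stop. It has been held over 0.3 s. Now I release and retreat straight up.

```bash
python3 -m crank '0 0 -0.004 0 0 0 -1;0 0 -0.008 0 0 0 -1;0 0 -0.013 0 0 0 -1;0 0 -0.018 0 0 0 -1;0 0 -0.024 0 0 0 -1;0 0 -0.035 0 0 0 -1;0 0 -0.06 0 0 0 -1;0 0 -0.09 0 0 0 -1;0 0 -0.11 0 0 0 -1;0 0 -0.11 0 0 0 -1;0 0 -0.11 0 0 0 -1;0 0 -0.11 0 0 0 -1'
python3 - <<'E'
from h import *
s=camera("side")[:,:,::-1]
cv2.imwrite("pics/c4.png",np.hstack([cv2.resize(cv2.imread("pics/side0.png")[165:265,300:400],(400,400)),cv2.resize(s[165:265,300:400],(400,400))]))
E
```

```text
time: 5.42
tool_pos: [0.5167, 0.1455, 0.2553]
eef_rot: [[0.965, 0.261, -0.002], [0.261, -0.965, -0.001], [-0.002, -0.0, -1.0]]
wrist_force: [-0.5, -0.4, 0.4]
gripper_width: -0.0
finger_force: 0.0
```

View pics/c4.png

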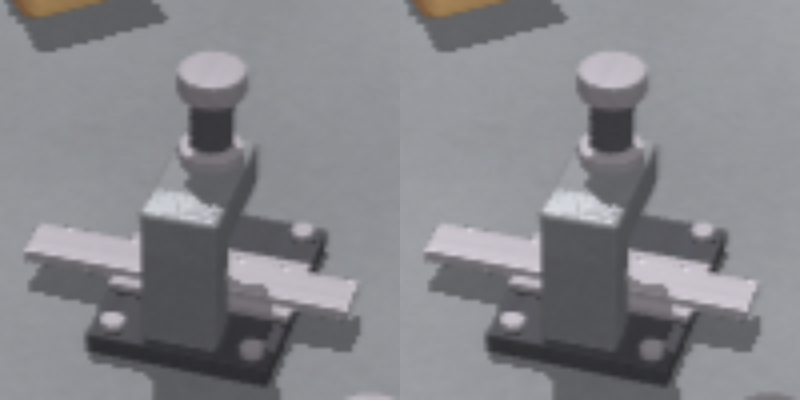

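The before and after crops are identical: head fully up at (353,183), bar not shifted, arm clear.

```bash
python3 -c "
from station import *
print(finish_job())"
```

```text
the job is handed in; nothing more can be done
None
```

The loaded stand's plunger was pressed to its hard stop and sprang fully back up; the bar did not move, the arm never went down near the empty stand, and the job is handed in (no verdict was returned).

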